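# Snap the pull hook onto the mould's lifting pin and draw the core

## Task

Take the pull hook out of its rack and push its mouth down over the sprung lifting pin of the casting mould's core, against the springs, until the safety latch has flipped shut beneath the pin. Then draw the core straight up out of the mould with the hook until it stands about 30 mm proud, and leave it there, with the hook let go, still latched and resting on the pin. Be gentle: never push or pull on the mould with more than 18 N, keep the fingers off the mould and its core, and leave the tin, the jar and the tub where they are.

Things in the scene. Friction and masses are not known exactly. Their poses are not given: they have to be found in the camera images.
- puller: The pull hook, about 0.42 kg: a steel plate 14 mm thick (y), 60 mm wide (x), 50 mm high, mouth opening down, its two jaws 26 mm thick at |x| 19 to 34 mm up to 28 mm height; on top a black handle 44 mm along x, 18 mm thick (y), from 70 to 118 mm height. Origin: centre of its lower edge between the jaw tips; z up. It starts upright in the rack, 26 mm deep. Let go on the pin it may lean over.
- hook_grip (a point): Middle of the handle, 98 mm above the hook's origin. Pinch its 18 mm thickness, fingers closing along the hook's y. Fingers that reach no lower than 65 mm above the hook's origin stay clear of the core's cheeks.
- hook_seat (a point): Where the pin's centre lies when it is fully home: 34 mm above the hook's origin. The mouth is 28 mm wide at the jaw tips, 15 mm from 12 mm height on, closed at 40 mm. A sprung brass plunger in its roof is pressed in over the last 8 mm before home (4.5 N at first, 1 N more per mm). Once latched, the pin lies between plunger and latch, 8 to 10 mm below this point, 2 mm play.
- latch (a joint): Angle of the hook's sprung latch (rad): 0 shut across the mouth, growing as the pin pushes it up into the mouth, to about 1.2. Hinged in the +x jaw 16 mm above the hook's origin; 13 mm long, 4 mm thick. It springs back under the pin only when the pin, pressing the plunger, is about 1 to 3 mm from home: 10 to 14 N in all. Backing out before that wedges it. Pulling cannot open it.
- pin_mid (a point): Middle of the level steel lifting pin, 12 mm thick, along the mould's y, 102 mm above the table when the core is fully in, in a 24 mm gap between two upright cheeks (32 mm along x, 6 mm thick, ending 10 mm above the pin); the hook plate enters this gap, either way round. Sprung: it gives way downwards under the push, by 1 mm per 1.5 N, down to a hard stop after 14 mm; it cannot rise on the core.
- mould: The fixed casting mould, a plaster block 120 x 96 mm, 50 mm high, x along its long side, origin at the centre of its underside.
- core (a joint): How far the core stands out of the mould (m): 0 fully in, its top flush; 0.06 at most. At the start 0 to 12 mm; the pin rides on it. The core (73 x 57 mm, 0.2 to 0.3 kg with its pin) slides straight up and down only, held by 9.5 N of friction: a push of about 7 to 8 N slides it back in, a pull of about 12 to 13 N draws it, and it stays where it is left, also with the hook resting on it.
- rack: The fixed wooden rack block, 94 x 52 mm, 34 mm high, with a 74 x 32 mm pocket whose floor is 8 mm above the table. x along its long side, which is also the hook's x at the start. Origin at the centre of its underside.
- tin: Bystander: upright metal tin, 72 mm diameter, 100 mm high, origin under its centre.
- jar: Bystander: small upright jar, 54 mm diameter, 65 mm high, origin under its centre.
- tub: Bystander: open white tub, 80 mm diameter, 70 mm high, origin under its centre.
There are look-alikes about, which are no part of the job. Several things look just like the mould: the one meant starts nearest to the robot's base. Of the things shaped like the puller, the steel one is meant.

How it is judged (in metres and radians):
On the way, in this order (a step that is already met when the one before it is completed fails the run):
1. the pin is in the hook's mouth with the latch shut beneath it, the core still in the mould (value of joint latch below 0.15 rad and z of pin_mid in the frame of puller above 0.021 m and distance between pin_mid and hook_seat below 0.014 m and value of joint core below 0.005 m), for 0.2 s.
2. the core is drawn up by the hook (value of joint core above 0.022 m and value of joint latch below 0.2 rad), for 0.1 s.
At the end, for the whole second after the job is handed in: The core stands 22 to 40 mm proud of the mould and stays there, the pin is in the hook's mouth within 14 mm of the home point with the latch shut beneath it (under 0.15 rad), the hook is released and at rest (value of joint core between 0.022 and 0.04 m and value of joint latch below 0.15 rad and z of pin_mid in the frame of puller above 0.021 m and distance between pin_mid and hook_seat below 0.014 m and linear speed of puller below 0.02 m/s and velocity of joint core between -0.003 and 0.003 m/s); the robot touches nothing.
It fails at once if the hook pressed or pulled on the mould, its core or its pin with more than 18 N (contact force between puller and mould above 18 N).
It fails at once if the fingers touched the mould or its core (contact force between the fingers and mould above 1 N).
It fails at once if a bystander was moved by more than 20 mm (distance of any of tin, jar, tub from where it was at the start of the episode above 0.02 m).
It also fails if it takes over 72 s, if anything falls off the work surface, if the arm or the gripper's body presses on something with over 40 N, if the wrist force passes 120 N, or if a joint passes its speed limit or range.

## Robot

A 7-joint arm with a two-finger parallel gripper is mounted at the origin on the work surface. World frame = base frame: x ahead of the robot, y to its left, z up, the work surface at z = 0. Lengths are in mm, angles in rad, forces in N, time in s.
With the tool pointing down it reaches from about 400 to 875 mm from the base axis. Payload 4.4 kg.
Tool frame: the origin (TCP) lies at the very end of the fingers, on their centre line; the grasp point (between the pads) lies 19 mm behind it; z points along the fingers, y is the line along which they close (so a half turn about z gives the same grasp; the last joint's range is limited). The gripper opens to 85 mm and grips with 20 to 120 N. Pads are 22 mm wide; open, the fingers measure 114 mm over their backs; the gripper's body (76 mm by 85 mm) begins 54 mm behind the grasp point. The pads swing forward as they close: fully open they stand 13 mm farther back than shut.
Start: joints at [1.282, 0.628, 0.038, 1.517, -0.027, 0.996, -0.02], TCP at [143.653, -633.942, 197.713] pointing down, gripper open.
Joint ranges: [-3.06, 3.06], [-0.37, 2.12], [-1.25, 1.32], [0.18, 2.47], [-1.1, 4.24], [0.23, 1.98], [-2.94, 2.94]. Speed limits (rad/s): [2.57, 2.57, 3.14, 3.14, 3.14, 3.14, 3.14].

## Interface

Orientations are given as [roll, pitch, yaw] about the fixed x, y, z axes, in that order (R = Rz(yaw) Ry(pitch) Rx(roll)).
In Python, from cell import read_state, get_image, camera_info, finish_job gives the robot as it stands.
- The arm moves only by the tool play_rows, never from a script. Its argument "deltas" is one flat list of numbers, 7 for each row, row after row: the shift along the tool's x, y, z in mm, then the turn, a rotation vector about the tool's x, y, z in rad, then the opening, from 0 (shut) to 1 (fully open). In form: [dx, dy, dz, ax, ay, az, grip, dx, dy, dz, ax, ay, az, grip, ...]. A call has 1 to 10 rows; each row is the pose to reach, as a shift and turn from the pose commanded when the call began, along the tool's axes at that moment; what a row does not reach only later rows make up. A row lasts 1/8 s, in which the tool goes at most 62.5 mm and 10.7 degrees, less where a joint would pass 70% of its speed; a pose out of reach is approached as far as the arm can. A call with a gripper value outside its range is refused whole. The fingers move at their own pace and stop on an object; the grip force is fixed at half the most. Time passes only in rows, so rows that repeat a pose let the fingers close. It gives the time, the measured TCP pose, the force, the opening and the grip force at its end, in the units of the state.
- read_state(): the state, without advancing time (a new reading comes with each control period).
- get_image(name): name is "side" or "top"; returns the picture (480x640x3 uint8, red, green, blue); there is no depth.
- camera_info(name): a dict with "fx", "fy", "cx", "cy" (pixels), "T" (4x4, takes a point from camera to world coordinates). Camera axes: x right, y down, z forward; pixel columns grow to the right and rows downward; lengths in mm; the calibration is good to about 2 mm. A picture is of the moment at which its call begins. camera_info takes no time and is no camera call.
- finish_job(): hands the job in; it is judged then, once.
The state is a dict: "clock": time; "qpos": joint angles; "qd": joint speeds; "tau": joint torques, N m; "eef_pos": TCP position; "tool_rot": TCP orientation; "force": force on the tool from outside, world axes, zero at the start; "torque": the same for the moment, N m; "width": finger opening in mm; "gripper_force": force on a finger pad.
Only numpy, scipy, OpenCV 4.12 (cv2) and the standard library are available. Lean on these libraries where they do the work, as an engineer would, in place of code of your own. Each camera call takes 0.05 s, during which the arm holds its last target. There are 200 camera calls.

## Working session

There is one attempt and no reset: what is moved stays moved. The work goes in short steps, Python scripts to look and compute and a tool call to move; the robot and the scene stay as the last step left them, time stands still between calls to the robot, and variables do not carry over. Pictures are saved under pics/ and viewed, at most 10 in all, crops included, and the job is handed in when it is done.

Besides the shell and the picture viewer there is one more tool, called after ">>>" as name(argument=value, ...) on one line, values as JSON. play_rows: Moves the arm, as the interface text tells. Its arguments: {"type":"object","properties":{"deltas":{"type":"array"}},"required":["deltas"]}

```bash
mkdir -p pics
cat > h.py <<'E'
import numpy as np,cv2
from cell import *
def ray(cam,u,v):
    c=camera_info(cam);T=np.array(c["T"])
    d=T[:3,:3]@np.array([(u-c["cx"])/c["fx"],(v-c["cy"])/c["fy"],1.]);return T[:3,3],d
def onz(cam,u,v,z):
    o,d=ray(cam,u,v);return o+d*(z-o[2])/d[2]
def proj(cam,p):
    c=camera_info(cam);T=np.array(c["T"]);q=T[:3,:3].T@(np.array(p,float)-T[:3,3])
    return np.array([c["fx"]*q[0]/q[2]+c["cx"],c["fy"]*q[1]/q[2]+c["cy"]])
def tri(c1,p1,c2,p2):
    o,d=ray(c1,*p1);q,e=ray(c2,*p2)
    s=np.linalg.lstsq(np.c_[d,-e],q-o,rcond=None)[0];a=o+d*s[0];b=q+e*s[1];return (a+b)/2,np.linalg.norm(a-b)
def snap(cam,f):
    im=get_image(cam)[:,:,::-1].copy();cv2.imwrite('pics/'+f,im);return im
E
python3 - <<'E'
from h import *
snap("top","t0.png");snap("side","s0.png")
for c in("top","side"):
    i=camera_info(c);print(c,i["fx"],i["cx"],i["cy"],np.round(i["T"],3).tolist())
print(read_state())
E
```

```text
top 492.64131707263607 325.69830959217416 240.26473516462244 [[-0.015, -0.992, 0.123, 458.974], [-1.0, 0.014, -0.012, -10.453], [0.01, -0.123, -0.992, 1146.679], [0.0, 0.0, 0.0, 1.0]]
side 445.03343288127223 324.30740474335397 237.04109806022493 [[-0.885, -0.351, 0.307, 244.37], [-0.466, 0.678, -0.568, 577.846], [-0.01, -0.646, -0.764, 871.613], [0.0, 0.0, 0.0, 1.0]]
{'clock': 0.1, 'qpos': array([ 1.28218393,  0.62922841,  0.03846032,  1.51832193, -0.02701437,
        0.9962945 , -0.02001027]), 'qd': array([-0.00093656, -0.00031197,  0.0009246 , -0.00124443, -0.00036362,
       -0.00078491,  0.00019056]), 'tau': array([ 2.51266734e-03, -5.64529288e+01,  1.23014543e+00, -1.93971634e+01,
        1.12073580e-02,  5.42400288e-03, -1.97581591e-05]), 'eef_pos': array([ 143.51373239, -633.29849679,  196.8804803 ]), 'tool_rot': array([-3.13985881e+00,  1.44868837e-05,  2.22780508e-01]), 'force': array([-0.50425106, -0.49078415,  0.12254115]), 'torque': array([-0.01360215,  0.08904779, -0.02430578]), 'gripper_force': 0.0, 'width': 85.53975447189039}
```

View pics/t0.png

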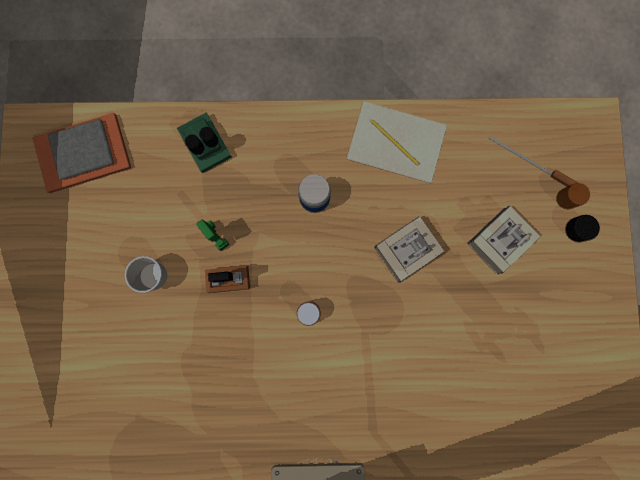

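View pics/s0.png

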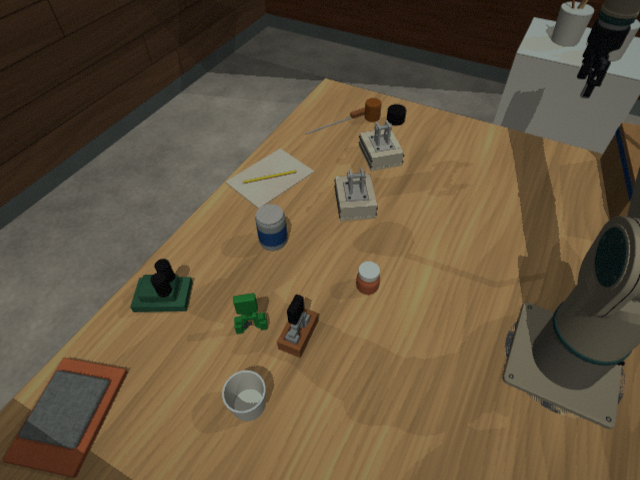

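The top view shows the steel hook in the wooden rack at (228,279). The nearer mould is at (411,248) and the second at (506,240). In the side view the hook is at (297,325) and the mould at (356,195). I'll enlarge both areas next.

Run:
```python
from h import *
t=cv2.imread('pics/t0.png');s=cv2.imread('pics/s0.png')
def c(im,x,y,w=80,h=60):return cv2.resize(im[y:y+h,x:x+w],(400,300),interpolation=cv2.INTER_CUBIC)
o=np.vstack([np.hstack([c(t,188,250),c(t,371,218)]),np.hstack([c(s,258,295),c(s,316,163)])])
o=np.clip(o*1.4,0,255).astype(np.uint8)
cv2.imwrite('pics/c0.png',o)
# masks: rack wood-red in top, mould plaster in top
hsv=cv2.cvtColor(t,cv2.COLOR_BGR2HSV)
def rect(m,x,y,w,h,name):
    r=np.zeros(m.shape,np.uint8);r[y:y+h,x:x+w]=m[y:y+h,x:x+w]*1
    r=cv2.morphologyEx(r,cv2.MORPH_CLOSE,np.ones((5,5)))
    k=max(cv2.findContours(r,cv2.RETR_EXTERNAL,cv2.CHAIN_APPROX_NONE)[0],key=cv2.contourArea)
    b=cv2.minAreaRect(k);print(name,b);return cv2.boxPoints(b)
for p in [(214,271),(395,257),(300,240)]:print(hsv[p[1],p[0]])
m=((hsv[:,:,1]<90)&(hsv[:,:,2]>110)).astype(np.uint8)
b=rect(m,371,210,80,80,'mould')
P=np.array([onz('top',*q,50) for q in b]);print(P.round(1).tolist(),P.mean(0),np.linalg.norm(np.diff(P,axis=0),axis=1))
m=((hsv[:,:,0]<12)&(hsv[:,:,1]>120)).astype(np.uint8)
b=rect(m,196,255,64,50,'rack')
P=np.array([onz('top',*q,34) for q in b]);print(P.round(1).tolist(),P.mean(0),np.linalg.norm(np.diff(P,axis=0),axis=1))
```

```text
[ 11 158 102]
[ 18  48 133]
[ 16 118 140]
mould ((408.6707458496094, 249.17262268066406), (42.481605529785156, 55.729957580566406), 55.61965560913086)
[[577.4, -131.2, 50.0], [647.6, -237.2, 50.0], [567.2, -288.1, 50.0], [498.3, -182.4, 50.0]] [ 572.6105535  -209.70939865   50.        ] [127.15040763  95.12975951 126.08682637]
rack ((227.02069091796875, 278.748291015625), (22.920555114746094, 43.26669692993164), 85.2363510131836)
[[535.1, 250.1, 34.0], [541.9, 153.1, 34.0], [490.4, 148.6, 34.0], [483.8, 245.0, 34.0]] [512.80578369 199.19567483  34.        ] [97.21361105 51.61611249 96.6681729 ]
```

View pics/c0.png

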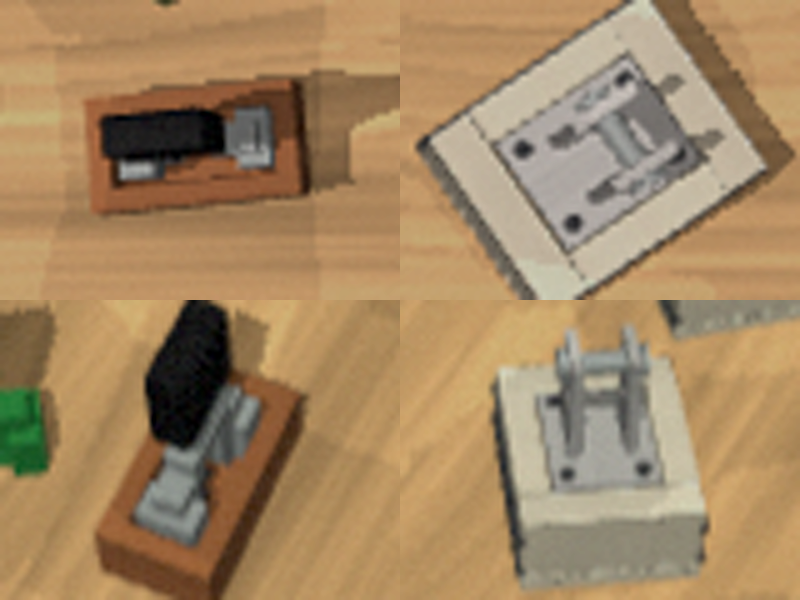

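The crops show the hook standing in the rack with its handle towards the left. The pin is at about (417,245) in the top view and (359,175) in the side view, between the two cheeks. I'll triangulate it next.

Run:
```python
from h import *
t=cv2.imread('pics/t0.png');s=cv2.imread('pics/s0.png')
print('pin',tri('top',(371+228/5,218+138/5),'side',(316+215/5,163+60/5)))
# mould edge: corners by crop reading
for n,q in dict(L=(17,145),T=(243,-4),R=(368,165)).items(): print(n,onz('top',371+q[0]/5,218+q[1]/5,50).round(1))
# core plate corners from crop (top of mould)
C=[onz('top',371+a/5,218+b/5,50) for a,b in((95,147),(228,52),(308,150),(178,248))];C=np.array(C);print(C.round(1).tolist(),C.mean(0))
# cheek holes/rack
C=np.array([onz('top',188+a/5,250+b/5,34) for a,b in((85,100),(297,81),(305,192),(93,213))]);print('rack',C.round(1).tolist(),C.mean(0))
for n,im,(x,y,w,h) in(('top',t,(200,262,50,30)),('side',s,(280,288,40,50))):
    m=np.zeros(im.shape[:2],np.uint8);m[y:y+h,x:x+w]=(im[y:y+h,x:x+w].max(2)<35)
    k=max(cv2.findContours(m,0,1)[0],key=cv2.contourArea)
    b=cv2.boxPoints(cv2.minAreaRect(k));print(n,b.round(1).tolist())
    if n=='top':
        for z in(126,78):print(z,[onz('top',*q,z).round(1).tolist() for q in b])
```

```text
pin (array([ 572.95485608, -217.57306464,  103.42435101]), np.float64(2.6574044479527017))
L [ 578.2 -132.8   50. ]
T [ 644.6 -236.9   50. ]
R [ 567.1 -290.2   50. ]
[[576.9, -167.8, 50.0], [619.1, -229.2, 50.0], [574.2, -263.5, 50.0], [531.0, -203.5, 50.0]] [ 575.29624526 -215.97284109   50.        ]
rack [[533.1, 248.9, 34.0], [540.3, 153.6, 34.0], [490.4, 149.8, 34.0], [482.4, 244.6, 34.0]] [511.5655417  199.22771026  34.        ]
top [[208.0, 272.0], [232.0, 272.0], [232.0, 282.0], [208.0, 282.0]]
126 [[522.8, 221.2, 126.0], [522.1, 171.8, 126.0], [501.4, 171.6, 126.0], [502.2, 220.9, 126.0]]
78 [[525.8, 232.1, 78.0], [525.0, 180.3, 78.0], [503.4, 180.1, 78.0], [504.2, 231.8, 78.0]]
side [[282.6000061035156, 318.79998779296875], [295.20001220703125, 293.6000061035156], [308.0, 300.0], [295.3999938964844, 325.20001220703125]]
```

```bash
cat >> h.py <<'E'
from scipy.spatial.transform import Rotation as Ro
def plan(p,yaw):
    s=read_state();R=Ro.from_euler('xyz',s["tool_rot"]);G=Ro.from_euler('xyz',[np.pi,0,np.radians(yaw)])
    print('d',R.inv().apply(np.array(p)-s["eef_pos"]).round(1),'rv',(R.inv()*G).as_rotvec().round(4))
E
python3 - <<'E'
from h import *
plan([560,-200,230],94.5)
E
```

```text
d [ 501.9 -330.6  -32.6] rv [-1.4000e-03 -1.2000e-03 -1.4266e+00]
```

>>> play_rows(deltas=[50, -33, -33, 0, 0, -0.14, 1, 100, -66, -33, 0, 0, -0.28, 1, 150, -99, -33, 0, 0, -0.43, 1, 200, -132, -33, 0, 0, -0.57, 1, 251, -165, -33, 0, 0, -0.71, 1, 301, -198, -33, 0, 0, -0.86, 1, 351, -231, -33, 0, 0, -1.0, 1, 401, -264, -33, 0, 0, -1.14, 1, 452, -297, -33, 0, 0, -1.28, 1, 502, -331, -33, 0, 0, -1.4266, 1])

```text
clock: 1.35
eef_pos: [561.0, -198.9, 230.5]
tool_rot: [-3.141, 0.0, 1.654]
force: [0.5, -1.2, 0.3]
width: 85.3
gripper_force: 0.0
```

Run:
```python
from h import *
s=read_state();print(s['clock'],s['eef_pos'],s['tool_rot'],s['qpos'])
plan([512.3,200.3,200],94.5)
```

```text
1.35 [ 561.02588957 -198.90431     230.45069411] [-3.14112881e+00  1.64849861e-04  1.65374444e+00] [ 0.53998762  0.53718908 -0.38927951  1.62821527  0.2299805   1.02207844
  0.16249918]
d [401.9 -15.5  30.4] rv [-0.0005  0.0002  0.0044]
```

>>> play_rows(deltas=[60, -2, 0, 0, 0, 0.004, 1, 120, -4, 0, 0, 0, 0.004, 1, 180, -6, 0, 0, 0, 0.004, 1, 240, -9, 0, 0, 0, 0.004, 1, 300, -12, 10, 0, 0, 0.004, 1, 360, -14, 20, 0, 0, 0.004, 1, 402, -15.5, 30, 0, 0, 0.004, 1, 402, -15.5, 30, 0, 0, 0.004, 1, 402, -15.5, 30, 0, 0, 0.004, 1])

```text
clock: 2.48
eef_pos: [513.1, 198.2, 200.4]
tool_rot: [-3.141, 0.001, 1.645]
force: [0.4, -0.7, 0.2]
width: 85.3
gripper_force: 0.0
```

Run:
```python
from h import *
s=read_state();print(s['clock'],s['eef_pos'],s['tool_rot'],s['qpos'])
plan([512.3,200.3,86],94.5)
```

```text
2.475 [513.11611734 198.24379221 200.37798769] [-3.14089571e+00  1.31910431e-03  1.64487839e+00] [-0.13936447  0.50845258 -0.4197835   1.78683994  0.25693709  0.90149359
 -0.59884908]
d [  2.3  -0.6 114.4] rv [-0.0007  0.0013 -0.0045]
```

>>> play_rows(deltas=[2, 0, 30, 0, 0, 0, 1, 2, 0, 60, 0, 0, 0, 1, 2, 0, 85, 0, 0, 0, 1, 2, 0, 105, 0, 0, 0, 1, 2, 0, 114, 0, 0, 0, 1, 2, 0, 114, 0, 0, 0, 1])

```text
clock: 3.22
eef_pos: [513.2, 200.2, 86.6]
tool_rot: [-3.141, 0.001, 1.644]
force: [-0.7, 0.8, -0.3]
width: 85.3
gripper_force: 0.0
```

Run:
```python
from h import *
t=snap('top','t1.png');s=snap('side','s1.png')
def c(im,x,y,w=80,h=60):return cv2.resize(im[y:y+h,x:x+w],(400,300),interpolation=cv2.INTER_CUBIC)
cv2.imwrite('pics/c1.png',np.hstack([c(t,188,250),c(s,258,285)]))
```

```text
(no output)
```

View pics/c1.png

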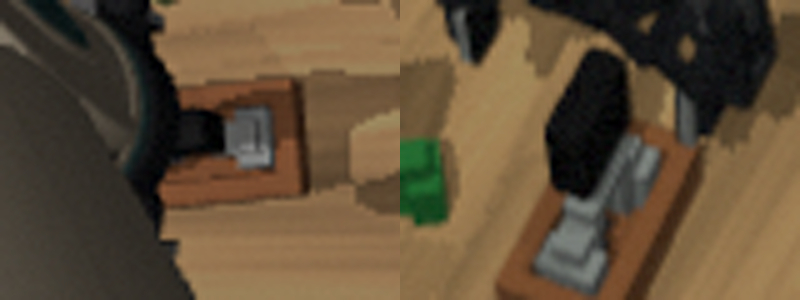

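The fingers stand either side of the handle, at crop positions (465,45) and (685,115). Closing.

>>> play_rows(deltas=[0, 0, 0, 0, 0, 0, 0.5, 0, 0, 0, 0, 0, 0, 0.2, 0, 0, 0, 0, 0, 0, 0, 0, 0, 0, 0, 0, 0, 0, 0, 0, 0, 0, 0, 0, 0, 0, 0, 0, 0, 0, 0, 0, 0, 0, 0, 0, 0, 0, 0])

```text
clock: 4.2
eef_pos: [513.5, 201.5, 87.1]
tool_rot: [3.141, -0.0, 1.645]
force: [0.5, 0.0, 5.0]
width: 15.6
gripper_force: 59.0
```

>>> play_rows(deltas=[0, 0, -15, 0, 0, 0, 0, 0, 0, -40, 0, 0, 0, 0, 0, 0, -75, 0, 0, 0, 0, 0, 0, -120, 0, 0, 0, 0, 0, 0, -150, 0, 0, 0, 0, 0, 0, -150, 0, 0, 0, 0])

```text
clock: 4.95
eef_pos: [513.7, 201.9, 238.5]
tool_rot: [3.138, -0.001, 1.645]
force: [0.6, 0.4, -4.7]
width: 15.8
gripper_force: 59.3
```

Run:
```python
from h import *
s=read_state();print(s['eef_pos'],s['force'],s['width'])
plan([573.5,-215.5,236],124)
```

```text
[513.7026896  201.93859827 238.54833495] [ 0.62623963  0.39336105 -4.6546015 ] 15.776576530175285
d [-420.7   28.6    2.1] rv [ 3.900e-03 -4.000e-04 -5.189e-01]
```

>>> play_rows(deltas=[-50, 4, 0, 0.004, 0, -0.06, 0, -105, 7, 0, 0.004, 0, -0.13, 0, -165, 11, 0, 0.004, 0, -0.2, 0, -225, 15, 0, 0.004, 0, -0.28, 0, -285, 19, 2, 0.004, 0, -0.36, 0, -345, 24, 2, 0.004, 0, -0.44, 0, -390, 27, 2, 0.004, 0, -0.519, 0, -421, 29, 2, 0.004, 0, -0.519, 0, -421, 29, 2, 0.004, 0, -0.519, 0, -421, 29, 2, 0.004, 0, -0.519, 0])

```text
clock: 6.2
eef_pos: [571.9, -215.2, 232.7]
tool_rot: [-3.136, -0.005, 2.165]
force: [1.1, 1.1, -5.1]
width: 15.3
gripper_force: 59.3
```

Run:
```python
from h import *
t=snap('top','t2.png');s=snap('side','s2.png')
print(read_state()['eef_pos'],read_state()['tool_rot'],read_state()['force'])
def c(im,x,y,w=80,h=60):return cv2.resize(im[y:y+h,x:x+w],(800,600),interpolation=cv2.INTER_CUBIC)
o=proj('side',[573,-215,150]);print(o)
x,y=(o-[40,30]).astype(int);print(x,y)
cv2.imwrite('pics/c2.png',np.clip(c(s,x,y)*1.3,0,255).astype(np.uint8))
```

```text
[ 572.64725662 -214.552892    233.71976366] [-3.13707984 -0.00335384  2.16653098] [ 0.15629212  0.7833648  -5.03056349]
[358.94955071 161.42024226]
318 131
```

View pics/c2.png

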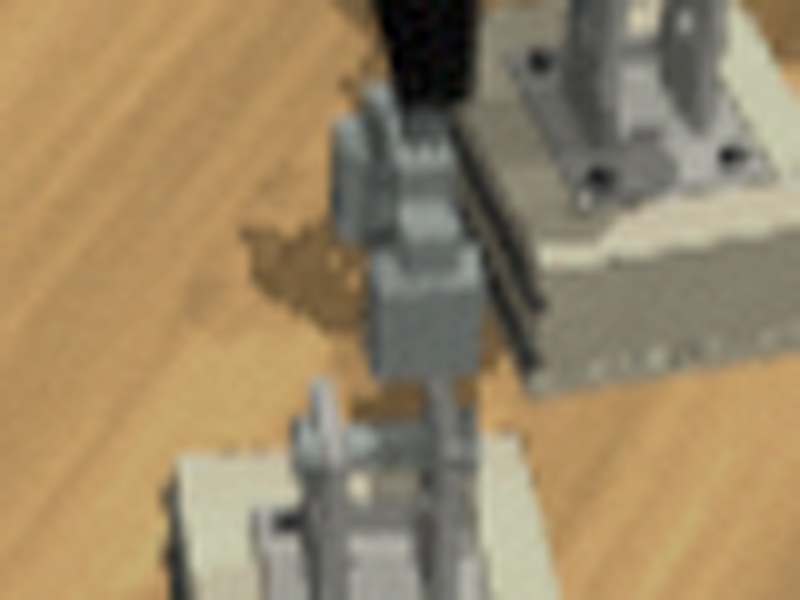

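View pics/t2.png

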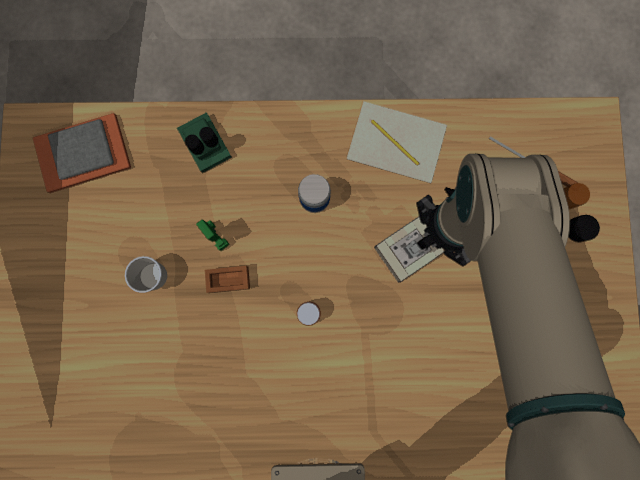

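The side crop shows the hook about 50 mm above the cheeks. The cheek gap is centred at about u=356.5 and the pin at v≈175, so my first pin reading was about 2.5 px off. I'll recheck the alignment using the hook's near jaw, whose lower corners are at (355.2,168.2) and (365.8,169.0).

```bash
python3 - <<'E'
from h import *
s=read_state();p=s['eef_pos']
for tp in((416.4,246),(417,245.4)):
    a,e=tri('top',tp,'side',(356.5,175));print('pin',a.round(1),round(e,1))
ex=np.array([np.cos(np.radians(-56)),np.sin(np.radians(-56)),0]);ey=np.array([-ex[1],ex[0],0])
o=p+[0,0,-79]
for q in((-34,-13,0),(-34,13,0),(-34,-13,28),(-34,13,28),(-16,-7,50),(-16,7,50)): print(q,proj('side',o+ex*q[0]+ey*q[1]+[0,0,q[2]]).round(1))
for z in(102,105):
  for c in([573,-215],[575,-214],[573,-212],[570,-216]): print(z,c,proj('side',c+[z]).round(1),proj('top',c+[z]).round(1))
E
python3 - <<'E'
import cv2,numpy as np
t=cv2.imread('pics/t0.png');s=cv2.imread('pics/s2.png')
c=lambda im,x,y,w,h:cv2.resize(im[y:y+h,x:x+w],(400,400),interpolation=cv2.INTER_CUBIC)
o=np.hstack([c(t,393,223,40,40),c(s,340,138,40,40)])
cv2.imwrite('pics/c3.png',np.clip(o*1.3,0,255).astype(np.uint8))
E
```

```text
pin [ 575.4 -215.9  103.3] 4.3
pin [ 576.5 -217.7  101.4] 3.6
(-34, -13, 0) [366.6 168.8]
(-34, 13, 0) [356.  169.6]
(-34, -13, 28) [367.4 159.8]
(-34, 13, 28) [356.5 160.6]
(-16, -7, 50) [364.2 147.8]
(-16, 7, 50) [358.3 148.2]
102 [573, -215] [358. 176.] [415.5 246.2]
102 [575, -214] [357.1 176. ] [415.  245.3]
102 [573, -212] [357.5 176.7] [414.1 246.3]
102 [570, -216] [359.2 176.1] [416.  247.6]
105 [573, -215] [358.1 175.1] [415.8 246.1]
105 [575, -214] [357.2 175.1] [415.3 245.2]
105 [573, -212] [357.6 175.8] [414.4 246.1]
105 [570, -216] [359.3 175.2] [416.3 247.5]
```

View pics/c3.png

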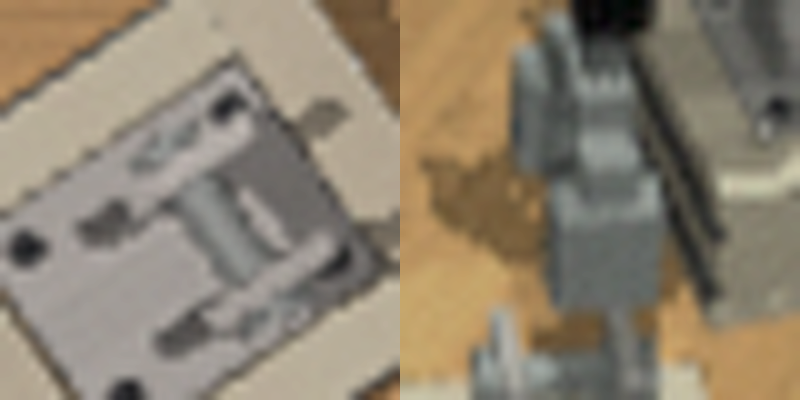

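Combining both views, and correcting the side camera's bias with the hook's known position, puts the pin at about (574.3, -213.3, 103). I'll go to just above the cheeks and look again.

Run:
```python
from h import *
plan([574.3,-213.3,199],124)
```

```text
d [-0.   2.2 34.7] rv [-0.0045 -0.0033  0.0023]
```

>>> play_rows(deltas=[0, 1, 8, -0.0045, -0.0033, 0.002, 0, 0, 2, 18, -0.0045, -0.0033, 0.002, 0, 0, 2.2, 28, -0.0045, -0.0033, 0.002, 0, 0, 2.2, 34, -0.0045, -0.0033, 0.002, 0, 0, 2.2, 34, -0.0045, -0.0033, 0.002, 0, 0, 2.2, 34, -0.0045, -0.0033, 0.002, 0])

```text
clock: 7.05
eef_pos: [575.3, -215.2, 201.0]
tool_rot: [3.14, 0.003, 2.162]
force: [0.1, 0.5, -4.7]
width: 15.5
gripper_force: 59.3
```

Run:
```python
from h import *
s=snap('side','s4.png');t=snap('top','t4.png')
st=read_state();p=st['eef_pos'];print(p,st['tool_rot'],st['force'])
ex=np.array([np.cos(np.radians(-56)),np.sin(np.radians(-56)),0]);ey=np.array([-ex[1],ex[0],0]);o=p+[0,0,-79]
def f(o,q,c='side'):return proj(c,o+ex*q[0]+ey*q[1]+[0,0,q[2]]).round(1).tolist()
print('jaw',[f(o,q) for q in((-34,-13,0),(-34,13,0),(-34,-13,28),(-34,13,28))])
pm=np.array([574.3,-213.3,103.])
print('cheektop near',[f(pm,(-16,y,10)) for y in(-18,-12,12,18)])
def c(im,x,y,w=40,h=30):return cv2.resize(im[y:y+h,x:x+w],(800,600),interpolation=cv2.INTER_CUBIC)
cv2.imwrite('pics/c4.png',np.clip(c(s,340,155)*1.3,0,255).astype(np.uint8))
```

```text
[ 575.32015674 -215.20082435  201.16055866] [3.14022852e+00 3.01071365e-03 2.16232438e+00] [ 0.65935751 -0.09774603 -4.67858378]
jaw [[364.9, 178.3], [354.5, 179.1], [365.6, 169.7], [355.0, 170.5]]
cheektop near [[365.5, 176.6], [363.2, 176.8], [353.7, 177.6], [351.4, 177.8]]
```

View pics/c4.png

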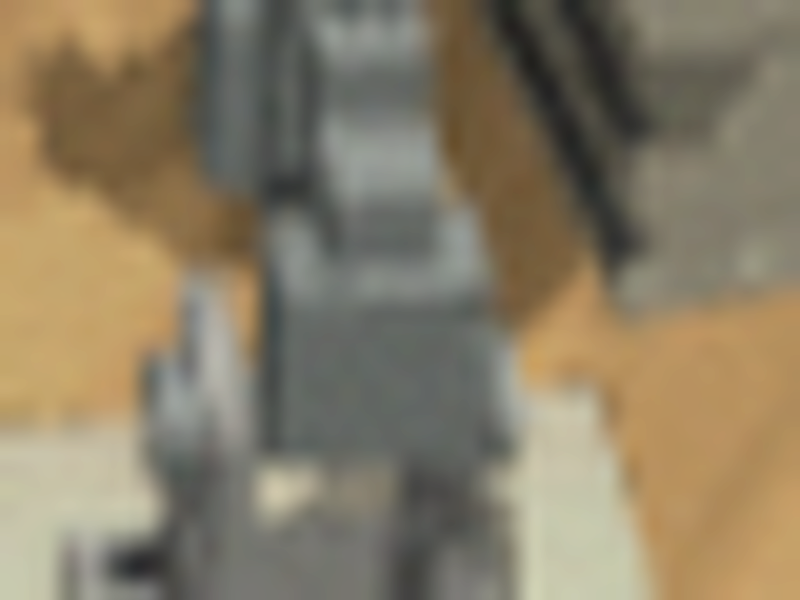

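The cheek gap's centre is about 1–2 mm towards tool +y from the hook. The hook is also about 2 mm off along the mould's x axis. I'll correct both and descend until the pin sits in the flare of the mouth.

>>> play_rows(deltas=[2, 1.4, 0, 0.001, 0.003, 0, 0, 2, 1.4, 3, 0.001, 0.003, 0, 0, 2, 1.4, 6, 0.001, 0.003, 0, 0, 2, 1.4, 9, 0.001, 0.003, 0, 0, 2, 1.4, 12, 0.001, 0.003, 0, 0, 2, 1.4, 12, 0.001, 0.003, 0, 0])

```text
clock: 7.9
eef_pos: [574.7, -212.7, 188.3]
tool_rot: [-3.141, -0.001, 2.162]
force: [1.2, 0.5, -4.7]
width: 15.2
gripper_force: 59.3
```

>>> play_rows(deltas=[0, 0, 3, 0, 0, 0, 0, 0, 0, 6, 0, 0, 0, 0, 0, 0, 9, 0, 0, 0, 0, 0, 0, 11, 0, 0, 0, 0, 0, 0, 11, 0, 0, 0, 0])

```text
clock: 8.52
eef_pos: [574.9, -212.7, 177.5]
tool_rot: [-3.141, -0.001, 2.162]
force: [-0.0, -0.5, -5.3]
width: 16.0
gripper_force: 59.3
```

>>> play_rows(deltas=[0, 0, 2, 0, 0, 0, 0, 0, 0, 4, 0, 0, 0, 0, 0, 0, 6, 0, 0, 0, 0, 0, 0, 6, 0, 0, 0, 0])

```text
clock: 9.02
eef_pos: [575.1, -212.7, 171.8]
tool_rot: [-3.141, -0.001, 2.162]
force: [-0.2, 0.4, -2.4]
width: 15.6
gripper_force: 59.6
```

>>> play_rows(deltas=[0, 0, 1.5, 0, 0, 0, 0, 0, 0, 3, 0, 0, 0, 0, 0, 0, 3, 0, 0, 0, 0])

```text
clock: 9.4
eef_pos: [575.1, -212.7, 168.7]
tool_rot: [-3.141, -0.001, 2.162]
force: [-1.5, -0.2, -1.1]
width: 15.1
gripper_force: 59.7
```

>>> play_rows(deltas=[0, 0, 1.5, 0, 0, 0, 0, 0, 0, 3, 0, 0, 0, 0, 0, 0, 3, 0, 0, 0, 0])

```text
clock: 9.78
eef_pos: [575.0, -212.6, 165.7]
tool_rot: [-3.141, -0.001, 2.162]
force: [0.1, 0.6, -1.4]
width: 15.8
gripper_force: 59.7
```

>>> play_rows(deltas=[0, 0, 1.5, 0, 0, 0, 0, 0, 0, 3, 0, 0, 0, 0, 0, 0, 3, 0, 0, 0, 0])

```text
clock: 10.15
eef_pos: [575.0, -212.6, 162.6]
tool_rot: [-3.141, -0.001, 2.162]
force: [-0.3, 1.4, -0.5]
width: 15.6
gripper_force: 59.8
```

>>> play_rows(deltas=[0, 0, 1.5, 0, 0, 0, 0, 0, 0, 3, 0, 0, 0, 0, 0, 0, 4.5, 0, 0, 0, 0, 0, 0, 4.5, 0, 0, 0, 0])

```text
clock: 10.65
eef_pos: [574.9, -212.6, 158.0]
tool_rot: [-3.141, -0.001, 2.162]
force: [-0.9, 0.9, -0.8]
width: 15.5
gripper_force: 59.8
```

>>> play_rows(deltas=[0, 0, 1.5, 0, 0, 0, 0, 0, 0, 3, 0, 0, 0, 0, 0, 0, 3, 0, 0, 0, 0])

```text
clock: 11.02
eef_pos: [574.8, -212.7, 154.9]
tool_rot: [-3.141, -0.001, 2.162]
force: [-0.4, 0.6, -2.2]
width: 15.6
gripper_force: 59.7
```

>>> play_rows(deltas=[0, 0, 1.5, 0, 0, 0, 0, 0, 0, 3, 0, 0, 0, 0, 0, 0, 3, 0, 0, 0, 0])

```text
clock: 11.4
eef_pos: [575.0, -212.7, 152.3]
tool_rot: [-3.141, -0.001, 2.162]
force: [-1.5, 1.4, 0.5]
width: 15.7
gripper_force: 60.0
```

>>> play_rows(deltas=[0, 0, 1, 0, 0, 0, 0, 0, 0, 2, 0, 0, 0, 0, 0, 0, 3, 0, 0, 0, 0, 0, 0, 3, 0, 0, 0, 0])

```text
clock: 11.9
eef_pos: [575.2, -212.7, 149.4]
tool_rot: [-3.142, -0.0, 2.162]
force: [-1.3, 0.9, 3.9]
width: 15.3
gripper_force: 60.2
```

>>> play_rows(deltas=[0, 0, 1, 0, 0, 0, 0, 0, 0, 2, 0, 0, 0, 0, 0, 0, 2, 0, 0, 0, 0, 0, 0, 2, 0, 0, 0, 0])

```text
clock: 12.4
eef_pos: [575.1, -212.7, 147.3]
tool_rot: [-3.142, -0.001, 2.162]
force: [-0.2, 0.6, 3.4]
width: 15.8
gripper_force: 60.3
```

>>> play_rows(deltas=[0, 0, 1, 0, 0, 0, 0, 0, 0, 1.5, 0, 0, 0, 0, 0, 0, 1.5, 0, 0, 0, 0, 0, 0, 1.5, 0, 0, 0, 0])

```text
clock: 12.9
eef_pos: [575.1, -212.7, 145.8]
tool_rot: [-3.141, -0.001, 2.162]
force: [-1.1, 1.7, 4.3]
width: 15.7
gripper_force: 60.4
```

>>> play_rows(deltas=[0, 0, 1, 0, 0, 0, 0, 0, 0, 1.5, 0, 0, 0, 0, 0, 0, 1.5, 0, 0, 0, 0, 0, 0, 1.5, 0, 0, 0, 0])

```text
clock: 13.4
eef_pos: [575.1, -212.7, 144.3]
tool_rot: [-3.141, -0.001, 2.162]
force: [-1.1, 1.2, 5.4]
width: 15.6
gripper_force: 60.5
```

>>> play_rows(deltas=[0, 0, 1, 0, 0, 0, 0, 0, 0, 1.5, 0, 0, 0, 0, 0, 0, 1.5, 0, 0, 0, 0, 0, 0, 1.5, 0, 0, 0, 0])

```text
clock: 13.9
eef_pos: [575.1, -212.7, 142.9]
tool_rot: [-3.141, -0.0, 2.162]
force: [-0.7, 1.2, 5.3]
width: 15.5
gripper_force: 60.6
```

>>> play_rows(deltas=[0, 0, 1, 0, 0, 0, 0, 0, 0, 1.5, 0, 0, 0, 0, 0, 0, 1.5, 0, 0, 0, 0, 0, 0, 1.5, 0, 0, 0, 0])

```text
clock: 14.4
eef_pos: [575.2, -212.7, 141.6]
tool_rot: [3.142, -0.0, 2.162]
force: [-1.1, 1.7, 6.1]
width: 15.7
gripper_force: 60.7
```

>>> play_rows(deltas=[0, 0, 0.7, 0, 0, 0, 0, 0, 0, 1.2, 0, 0, 0, 0, 0, 0, 1.2, 0, 0, 0, 0, 0, 0, 1.2, 0, 0, 0, 0])

```text
clock: 14.9
eef_pos: [575.2, -212.7, 140.5]
tool_rot: [3.142, -0.0, 2.162]
force: [-1.2, 1.1, 7.9]
width: 15.7
gripper_force: 60.7
```

>>> play_rows(deltas=[0, 0, 0.7, 0, 0, 0, 0, 0, 0, 1.2, 0, 0, 0, 0, 0, 0, 1.2, 0, 0, 0, 0, 0, 0, 1.2, 0, 0, 0, 0])

```text
clock: 15.4
eef_pos: [575.3, -212.7, 139.4]
tool_rot: [3.141, -0.0, 2.162]
force: [-1.6, 0.5, 9.0]
width: 15.5
gripper_force: 60.8
```

Run:
```python
from h import *
F=[]
s=snap('side','s5.png')
for i in range(4): F.append(read_state()['force']);get_image('side')
st=read_state();F.append(st['force']);print(np.round(F,2),st['eef_pos'])
def c(im,x,y,w=60,h=45):return cv2.resize(im[y:y+h,x:x+w],(800,600),interpolation=cv2.INTER_CUBIC)
cv2.imwrite('pics/c5.png',np.clip(c(s,330,160)*1.3,0,255).astype(np.uint8))
```

```text
[[-0.92  1.28  8.29]
 [-1.05  0.1   8.28]
 [-0.96  1.77  8.44]
 [-0.6   1.75  7.29]
 [-1.19  2.2   8.1 ]] [ 575.30892978 -212.73817156  139.4309122 ]
```

>>> play_rows(deltas=[0, 0, 0.6, 0, 0, 0, 0, 0, 0, 1.2, 0, 0, 0, 0, 0, 0, 1.2, 0, 0, 0, 0, 0, 0, 1.2, 0, 0, 0, 0])

```text
clock: 16.15
eef_pos: [575.4, -212.7, 138.4]
tool_rot: [3.141, 0.0, 2.162]
force: [-1.8, 1.5, 8.4]
width: 15.6
gripper_force: 61.0
```

Run:
```python
from h import *
F=[]
for i in range(5): get_image('side');F.append(read_state()['force'])
print(np.mean(F,0),read_state()['eef_pos'])
```

```text
[-2.0251781   1.50162868  9.10341563] [ 575.40271553 -212.73728954  138.4737476 ]
```

View pics/c5.png

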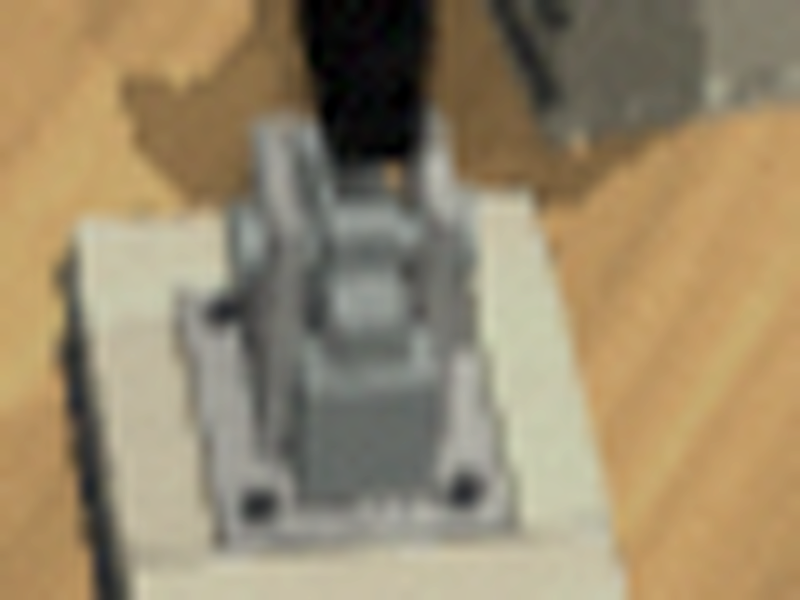

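The hook is seated between the cheeks with a push of about 14 N, which should have closed the latch. I'll ease up slowly and watch the force.

>>> play_rows(deltas=[0, 0, -3, 0, 0, 0, 0, 0, 0, -6, 0, 0, 0, 0, 0, 0, -9, 0, 0, 0, 0, 0, 0, -12, 0, 0, 0, 0, 0, 0, -14, 0, 0, 0, 0, 0, 0, -14, 0, 0, 0, 0])

```text
clock: 17.15
eef_pos: [574.7, -212.7, 151.3]
tool_rot: [-3.141, -0.001, 2.162]
force: [-0.6, 1.3, 0.1]
width: 15.3
gripper_force: 60.0
```

>>> play_rows(deltas=[0, 0, -1.5, 0, 0, 0, 0, 0, 0, -3, 0, 0, 0, 0, 0, 0, -3, 0, 0, 0, 0])

```text
clock: 17.52
eef_pos: [574.6, -212.8, 154.2]
tool_rot: [-3.141, -0.001, 2.162]
force: [0.6, 0.2, -2.4]
width: 16.0
gripper_force: 59.6
```

>>> play_rows(deltas=[0, 0, -1.5, 0, 0, 0, 0, 0, 0, -2.5, 0, 0, 0, 0, 0, 0, -2.5, 0, 0, 0, 0])

```text
clock: 17.9
eef_pos: [574.8, -213.1, 156.9]
tool_rot: [-3.141, -0.001, 2.162]
force: [-0.7, -0.1, -4.3]
width: 15.4
gripper_force: 59.3
```

>>> play_rows(deltas=[0, 0, -1, 0, 0, 0, 0, 0, 0, -2, 0, 0, 0, 0, 0, 0, -2, 0, 0, 0, 0])

```text
clock: 18.27
eef_pos: [574.1, -212.6, 157.8]
tool_rot: [-3.14, -0.003, 2.162]
force: [0.9, 0.7, -16.3]
width: 15.8
gripper_force: 58.8
```

It's latched: the pull is now about 11.6 N. Drawing the core up slowly.

>>> play_rows(deltas=[0, 0, -1, 0, 0, 0, 0, 0, 0, -2, 0, 0, 0, 0, 0, 0, -3, 0, 0, 0, 0, 0, 0, -4, 0, 0, 0, 0])

```text
clock: 18.77
eef_pos: [574.6, -212.8, 163.0]
tool_rot: [-3.141, -0.001, 2.162]
force: [-0.2, -1.0, -17.4]
width: 15.6
gripper_force: 58.8
```

>>> play_rows(deltas=[0, 0, -1, 0, 0, 0, 0, 0, 0, -2, 0, 0, 0, 0, 0, 0, -3, 0, 0, 0, 0, 0, 0, -4, 0, 0, 0, 0, 0, 0, -5, 0, 0, 0, 0, 0, 0, -6, 0, 0, 0, 0, 0, 0, -7, 0, 0, 0, 0, 0, 0, -8, 0, 0, 0, 0, 0, 0, -9, 0, 0, 0, 0, 0, 0, -10, 0, 0, 0, 0])

```text
clock: 20.02
eef_pos: [575.0, -212.8, 173.2]
tool_rot: [-3.141, -0.001, 2.162]
force: [-1.4, -0.4, -18.0]
width: 15.5
gripper_force: 58.8
```

>>> play_rows(deltas=[0, 0, -1, 0, 0, 0, 0, 0, 0, -2, 0, 0, 0, 0, 0, 0, -3, 0, 0, 0, 0, 0, 0, -4, 0, 0, 0, 0, 0, 0, -5, 0, 0, 0, 0, 0, 0, -6, 0, 0, 0, 0, 0, 0, -7, 0, 0, 0, 0, 0, 0, -8, 0, 0, 0, 0, 0, 0, -9, 0, 0, 0, 0, 0, 0, -10, 0, 0, 0, 0])

```text
clock: 21.28
eef_pos: [575.0, -212.7, 183.2]
tool_rot: [-3.141, -0.001, 2.162]
force: [-0.8, -0.4, -17.8]
width: 15.7
gripper_force: 58.8
```

>>> play_rows(deltas=[0, 0, -1, 0, 0, 0, 0, 0, 0, -2, 0, 0, 0, 0, 0, 0, -3, 0, 0, 0, 0, 0, 0, -4, 0, 0, 0, 0, 0, 0, -5, 0, 0, 0, 0, 0, 0, -5, 0, 0, 0, 0, 0, 0, -5, 0, 0, 0, 0])

```text
clock: 22.15
eef_pos: [575.1, -212.8, 188.3]
tool_rot: [-3.141, -0.0, 2.162]
force: [-1.1, -0.5, -16.5]
width: 15.3
gripper_force: 59.0
```

>>> play_rows(deltas=[0, 0, 1, 0, 0, 0, 0, 0, 0, 2, 0, 0, 0, 0, 0, 0, 3, 0, 0, 0, 0, 0, 0, 3, 0, 0, 0, 0])

```text
clock: 22.65
eef_pos: [576.2, -212.6, 186.1]
tool_rot: [3.14, 0.001, 2.163]
force: [-0.0, -0.1, -4.3]
width: 15.3
gripper_force: 60.3
```

>>> play_rows(deltas=[0, 0, 1, 0, 0, 0, 0, 0, 0, 1, 0, 0, 0, 0, 0, 0, 1, 0, 0, 0, 0])

```text
clock: 23.02
eef_pos: [575.7, -212.7, 184.5]
tool_rot: [3.141, 0.0, 2.162]
force: [0.9, -0.8, -1.7]
width: 15.3
gripper_force: 60.6
```

>>> play_rows(deltas=[0, 0, 0.8, 0, 0, 0, 0, 0, 0, 0.8, 0, 0, 0, 0, 0, 0, 0.8, 0, 0, 0, 0])

```text
clock: 23.4
eef_pos: [575.4, -212.7, 183.6]
tool_rot: [3.141, -0.0, 2.162]
force: [1.0, 0.3, -1.5]
width: 15.6
gripper_force: 60.7
```

>>> play_rows(deltas=[0, 0, 0, 0, 0, 0, 0.25, 0, 0, 0, 0, 0, 0, 0.3, 0, 0, 0, 0, 0, 0, 0.45, 0, 0, 0, 0, 0, 0, 0.6, 0, 0, 0, 0, 0, 0, 0.6, 0, 0, 0, 0, 0, 0, 0.6])

```text
clock: 24.15
eef_pos: [575.0, -212.8, 183.3]
tool_rot: [-3.141, -0.001, 2.162]
force: [0.1, 0.4, -0.2]
width: 51.3
gripper_force: 0.0
```

>>> play_rows(deltas=[0, 0, -8, 0, 0, 0, 0.6, 0, 0, -20, 0, 0, 0, 0.6, 0, 0, -40, 0, 0, 0, 0.6, 0, 0, -70, 0, 0, 0, 0.6, 0, 0, -110, 0, 0, 0, 0.6, 0, 0, -150, 0, 0, 0, 0.6, 0, 0, -150, 0, 0, 0, 0.6, 0, 0, -150, 0, 0, 0, 0.6])

```text
clock: 25.15
eef_pos: [574.8, -212.8, 333.4]
tool_rot: [-3.141, -0.001, 2.162]
force: [-0.4, -0.6, -0.1]
width: 51.4
gripper_force: 0.0
```

Run:
```python
from h import *
s=snap('side','s6.png')
def c(im,x,y,w=80,h=60):return cv2.resize(im[y:y+h,x:x+w],(800,600),interpolation=cv2.INTER_CUBIC)
cv2.imwrite('pics/c6.png',np.clip(c(s,320,145)*1.3,0,255).astype(np.uint8))
```

```text
(no output)
```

View pics/c6.png

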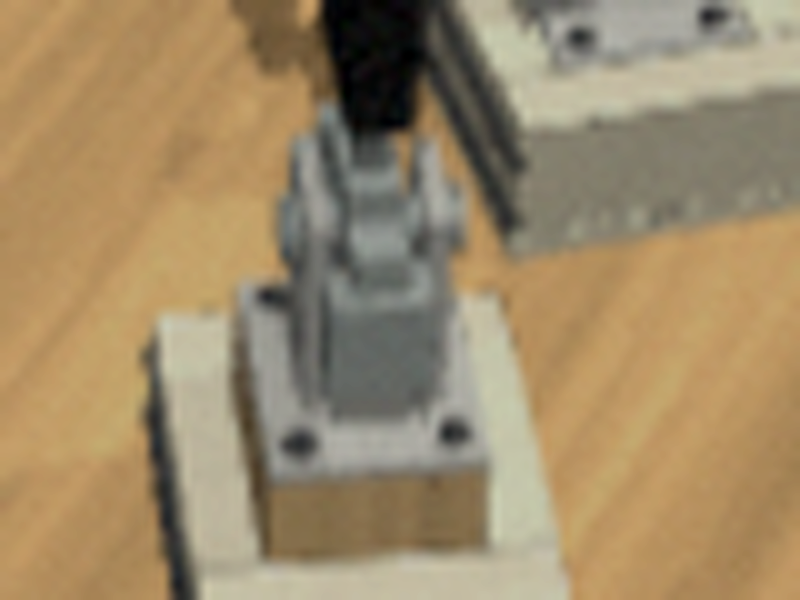

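The core stands about 30 mm proud, and the hook is upright on the pin and released. I'll let it settle, then hand in.

>>> play_rows(deltas=[0, 0, 0, 0, 0, 0, 0.6, 0, 0, 0, 0, 0, 0, 0.6, 0, 0, 0, 0, 0, 0, 0.6, 0, 0, 0, 0, 0, 0, 0.6, 0, 0, 0, 0, 0, 0, 0.6, 0, 0, 0, 0, 0, 0, 0.6, 0, 0, 0, 0, 0, 0, 0.6, 0, 0, 0, 0, 0, 0, 0.6])

```text
clock: 26.2
eef_pos: [575.1, -212.8, 333.3]
tool_rot: [-3.141, -0.001, 2.162]
force: [-0.6, -0.2, 0.1]
width: 51.6
gripper_force: 0.0
```

Run:
```python
from h import *
a=cv2.imread('pics/s6.png').astype(int);b=snap('side','s7.png').astype(int)
print('hook region change',np.abs(a-b)[150:190,345:372].mean())
print(finish_job())
```

```text
hook region change 1.7064814814814815
the job is handed in; nothing more can be done
None
```

I handed the job in at 26 s: the core stands about 30 mm proud with the hook latched, let go and resting upright on the pin, and the highest push or pull I read was about 14 N; the hand-in gave no verdict.

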